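# Pin the packing cradle shut

## Robot

A 6-joint arm with a two-finger parallel gripper is mounted at the origin on the work surface. World frame = base frame: x ahead of the robot, y to its left, z up, the work surface at z = 0. Lengths are in m, angles in degrees, forces in N, time in s.
With the tool pointing down it reaches from about 0.375 to 0.9 m from the base axis. Payload 3.1 kg.
Tool frame: the origin (TCP) lies on the centre line of the jaws, within the pads' length; the fingertips stand 8 mm ahead of it and the grasp point (between the pads) lies 11 mm behind it; z points along the fingers, y is the line along which they close (so a half turn about z gives the same grasp; the last joint's range is limited). The gripper opens to 87 mm and grips with 3 to 60 N. Pads are 19 mm wide; open, the fingers measure 117 mm over their backs; the gripper's body (75 mm by 190 mm) begins 51 mm behind the grasp point.
Start: joints at [-83.623, 30.224, 82.088, -0, 67.689, -10.227], TCP at [0.179, -0.599, 0.231] pointing down, gripper open.
Joint ranges: [-176.69, 176.69], [-43.24, 126.21], [12.49, 139.97], [-82, 262], [0, 151.66], [-163.58, 163.58]. Speed limits (degrees/s): [159.86, 159.86, 180, 180, 180, 180].

## Interface

Orientations are given as a 3x3 rotation matrix whose columns are the frame's x, y, z axes.
In Python, from rig import * gives the robot as it stands.
- The arm moves only by the tool step_arm, never from a script. Its argument "targets" is a list of rows, each a list of 5 numbers: the opening, from -1 (shut) to 1 (fully open), then the shift along the world's x, y, z normalised to -1 to 1, where 1 is 0.25 m, then the turn about the world's z normalised to -1 to 1, where 1 is 180 degrees. In form: [[fingers, x, y, z, turn], ...]. A call has 1 to 20 rows; each row is the pose to reach, as a shift and turn from the pose commanded when the call began, turning the shorter way round; what a row does not reach only later rows make up. A row lasts 1/10 s, in which the tool goes at most 50 mm and 8.59 degrees, less where a joint would pass 70% of its speed; a pose out of reach is approached as far as the arm can. A call with a number of a shift or a turn outside -1 to 1 is refused whole. A call with a gripper value outside its range is refused whole. The fingers move at their own pace and stop on an object; the grip force is fixed at half the most. Time passes only in rows, so rows that repeat a pose let the fingers close. It gives the time, the measured TCP pose, the force, the opening and the grip force at its end, in the units of the state.
- read_state(): the state, without advancing time (a new reading comes with each control period).
- capture(name): name is "scene" or "top" or "wrist"; returns a dict with "color" (480x640x3 uint8, red, green, blue), "mtx" (3x3 intrinsics, pixels), "pose" (4x4, takes a point from camera to world coordinates). Camera axes: x right, y down, z forward; pixel columns grow to the right and rows downward; lengths in m; the calibration is good to about 2 mm. The wrist camera is an equidistant fisheye: a pixel r from the principal point sees the ray r / f radians off the axis. A picture is of the moment at which its call begins. There is no depth.
- hand_in(): hands the job in; it is judged then, once.
The state is a dict: "time_s": time; "joint_positions": joint angles; "qvel": joint speeds; "tau": joint torques, N m; "position": TCP position; "tcp_rot": TCP orientation; "force": force on the tool from outside, world axes, zero at the start; "moment": the same for the moment, N m; "opening": opening from 0.0 (shut) to 1.0 (fully open); "grasp_force": force on a finger pad.
Only numpy, scipy, OpenCV 4.12 (cv2) and the standard library are available. Lean on these libraries where they do the work, as an engineer would, in place of code of your own. Each camera call takes 0.05 s, during which the arm holds its last target. There are 200 camera calls.

## Task

Swing the yellow retaining bar fully shut, against its stop, in front of the celadon jar in the packing cradle. Then take the ball-lock pin from its wooden block with its red thumb button held in, push it down through the lined-up holes of the clevis and the bar until its flange sits on the clevis, and let go so that the button springs out and the pin is locked. Do not upset the jar, and leave everything else on the table where it is.

Things in the scene. Friction and masses are not known exactly. Their poses are not given: they have to be found in the camera images.
- cradle: blue steel packing cradle fixed to the table, base plate 200 x 290 x 12 mm; origin at the centre of its underside, z up; x points from the bar side towards the back rest (away from the robot, give or take yaw), y along the closed bar from clevis to pivot. Bar pivot at x -50, y +90 mm; aluminium clevis at x -50, y -90 mm; jar at about x +30 mm; back rest at x +92 mm, 88 mm tall.
- bar (a joint): angle of the yellow retaining bar about its upright pivot, rad: 0 = closed, against its stop, in the clevis with the holes in line; it grows as the free end swings out towards -x of the cradle (clockwise from above), up to 1.2. It stays where it is left (friction about 0.12 N m).
- bar_pivot (a point): point on the bar's pivot axis, level with the bar's top face, 79 mm above the table.
- bar_knob (a point): centre of the top of the black upright round knob on the bar, 90 mm from the pivot axis: knob 24 mm in diameter, 50 mm tall, standing on the bar's top face; this point is 129 mm above the table.
- bar_hole (a point): centre of the hole in the bar's free end, at its top face, 180 mm from the pivot axis: hole 26 mm in diameter, bar 10 mm thick, tongue 46 mm wide.
- clevis_hole (a point): centre of the mouth of the hole in the clevis's top lug, 92 mm above the table; axes as the cradle's. Two lugs 60 x 60 x 10 mm with 24 mm holes, 2 mm chamfers; the lower lug's underside is 36 mm below this point, the base plate 80 mm below. The bar's end goes between the lugs. The clevis's wall on the -y side is no higher than the lugs.
- pin: ball-lock pin, upright in its wooden block at the start, about 0.28 kg. Origin: centre of the underside of its flange, on the pin's axis, z up towards the head. Steel flange 50 mm in diameter, 6 mm thick; black head above it 34 (x) x 30 (y) x 55 mm tall (up to z = 61 mm) with the red button on its +x face; below the flange a steel shank 20 mm in diameter.
- pin_tip (a point): lower tip of the pin's shank, 72 mm below its flange; the last 17 mm taper to 10 mm in diameter. Two brass catches (the lock balls) stick out 5 mm from the shank along the pin's +y and -y, 41 to 49 mm below the flange, unless the button is held in; out, they span 30 mm and cannot pass the clevis holes.
- pin_button (a joint): how far the pin's thumb button is pushed in, towards -x of the pin, m: 0 = out (catches out), 0.005 = fully in (catches flush). Spring 3 N at rest, 7 N fully in. Squeezing the head along the pin's x axis, one finger on the button and one on the face across from it, holds it in: 40 mm across with the button out, 35 mm with it in.
- button_face (a point): centre of the outer face of the thumb button, 36 mm above the pin's origin; face 24 mm wide, 36 mm tall, 6 mm proud of the head when out.
- pin_block: fixed wooden block 90 x 90 x 90 mm with an upright hole 36 mm in diameter right through its centre, holding the pin at the start; origin at the centre of its underside.
- jar: pale celadon jar standing loose in the cradle, 104 mm tall, 92 mm across; origin at the centre of its underside, 12 mm above the table, z up. About 0.6 kg.
- lamp_stand: brass lamp holder on a dark wooden foot 90 mm square, 135 mm tall; stands loose beside the pin block, on either side of it; origin at its underside.
- ribbed_vase: grey ribbed vase, 190 mm tall, 96 mm across; origin at its underside.
- black_vase: black tapered vase, 200 mm tall, 76 mm across; origin at its underside.
- white_bottle: white bottle vase, 200 mm tall, 88 mm across; origin at its underside.
- owl: amber owl figure, 105 mm tall, 72 mm across; origin at its underside.
- ginger_jar: pale blue lidded jar, 175 mm tall, 132 mm across; origin at its underside.
- glaze_brush: brush lying on the table; origin at its underside.
- steel_rule: steel rule lying on the table, 300 x 30 x 4 mm; origin at its underside.
There are look-alikes about, which are no part of the job. Of the things like the jar, leave any that is pink; of the rest the larger one is meant.

How it is judged (in metres and radians):
On the way, in this order (a step that is already met when the one before it is completed fails the run):
1. the bar is swung shut (value of joint bar below 0.04 rad), for 0.2 s.
2. the pin goes down the clevis holes with its button held in (horizontal distance between pin and clevis_hole below 0.006 m and angle between pin's own z axis and vertical below 0.12 rad and z of pin in the frame of clevis_hole below 0.025 m and value of joint pin_button above 0.003 m), for 0.1 s.
At the end, for the whole second after the job is handed in: bar within 0.04 rad of closed; pin upright (0.12 rad) in the clevis, within 6 mm of the hole centre, flange at most 6 mm above the top lug, button out (within 1.5 mm), at rest; jar within 20 mm of its start and upright (0.1 rad) (value of joint bar below 0.04 rad and horizontal distance between pin and clevis_hole below 0.006 m and angle between pin's own z axis and vertical below 0.12 rad and z of pin in the frame of clevis_hole between -0.004 and 0.006 m and value of joint pin_button below 0.0015 m and linear speed of pin below 0.02 m/s and angle between jar's own z axis and vertical below 0.1 rad and distance of jar from where it was at the start of the episode below 0.02 m); the robot touches nothing.
It fails at once if the jar is knocked: shifted more than 30 mm or tipped more than 0.3 rad (distance of jar from where it was at the start of the episode above 0.03 m or angle between jar's own z axis and vertical above 0.3 rad).
It fails at once if another thing on the table is shifted by more than 30 mm (distance of any of lamp_stand, ribbed_vase, black_vase, white_bottle, owl, ginger_jar, glaze_brush, steel_rule from where it was at the start of the episode above 0.03 m).
It also fails if it takes over 58 s, if anything falls off the work surface, if the arm or the gripper's body presses on something with over 40 N, if the wrist force passes 120 N, or if a joint passes its speed limit or range.

## Working session

There is one attempt and no reset: what is moved stays moved. The work goes in short steps, Python scripts to look and compute and a tool call to move; the robot and the scene stay as the last step left them, time stands still between calls to the robot, and variables do not carry over. Pictures are saved under pics/ and viewed, at most 10 in all, crops included, and the job is handed in when it is done.

Besides the shell and the picture viewer there is one more tool, called after "Call:" as name(argument=value, ...), one argument or row to a line, values as JSON. step_arm: Moves the arm, as the interface text tells. Scaled input: -1 to 1 covers 0.25 m each way for a shift and 180 degrees each way for a turn. Its arguments: {"type":"object","properties":{"targets":{"type":"array","items":{"type":"array","items":{"type":"number"}}}},"required":["targets"]}

```bash
ls; mkdir -p pics
python3 - <<'E'
from rig import *
import cv2
for n in("scene","top","wrist"):
    c=capture(n);cv2.imwrite(f"pics/{n}0.png",c["color"][:,:,::-1])
    print(n,c["mtx"].round(1).tolist(),c["pose"].round(3).tolist())
s=read_state();print(s)
E
```

```text
pics
scene [[576.4, 0.0, 328.4], [0.0, 576.4, 240.2], [0.0, 0.0, 1.0]] [[-0.515, 0.532, -0.672, 1.555], [0.857, 0.338, -0.389, 0.58], [0.02, -0.777, -0.63, 1.04], [0.0, 0.0, 0.0, 1.0]]
top [[622.0, 0.0, 308.9], [0.0, 622.0, 236.2], [0.0, 0.0, 1.0]] [[-0.0, -0.99, 0.139, 0.318], [-1.0, 0.002, 0.012, -0.015], [-0.013, -0.139, -0.99, 1.69], [0.0, 0.0, 0.0, 1.0]]
wrist [[371.6, 0.0, 315.8], [0.0, 371.6, 244.5], [0.0, 0.0, 1.0]] [[0.287, -0.921, -0.263, 0.25], [-0.958, -0.277, -0.076, -0.577], [-0.003, 0.273, -0.962, 0.384], [0.0, 0.0, 0.0, 1.0]]
{'time_s': 0.15, 'joint_positions': array([-8.36221085e+01,  3.02662869e+01,  8.21366372e+01,  2.94061206e-04,
        6.76894439e+01, -1.02262347e+01]), 'qvel': array([-0.18780645, -0.13844037, -0.23936286, -0.00629241, -0.00541533,
       -0.12036628]), 'tau': array([ 6.27598110e-04, -4.40428197e+01, -1.76842010e+01,  6.33044215e-02,
        5.52421378e-02, -8.84782526e-05]), 'position': array([ 0.17858037, -0.59840139,  0.22981721]), 'tcp_rot': array([[ 9.58302582e-01,  2.85755371e-01, -1.74364782e-04],
       [ 2.85755276e-01, -9.58301286e-01,  1.60267364e-03],
       [ 2.90878606e-04, -1.58567195e-03, -9.99998701e-01]]), 'force': array([-0.48841083,  0.31205509, -0.14327567]), 'moment': array([-0.00156617,  0.00966286, -0.04162226]), 'grasp_force': 0.0, 'opening': 0.9988434676141075}
```

View pics/top0.png

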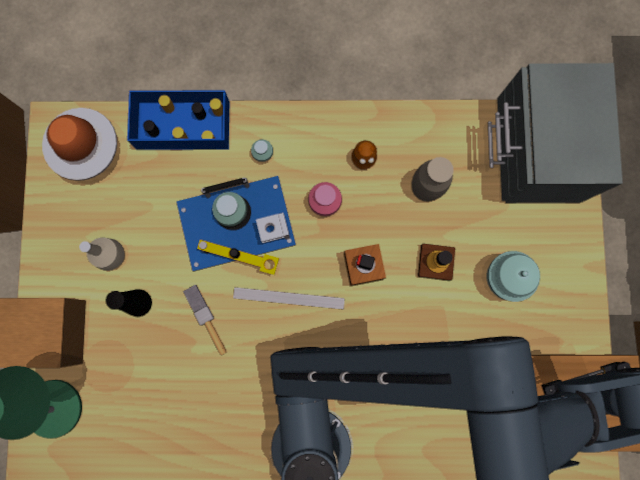

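View pics/scene0.png

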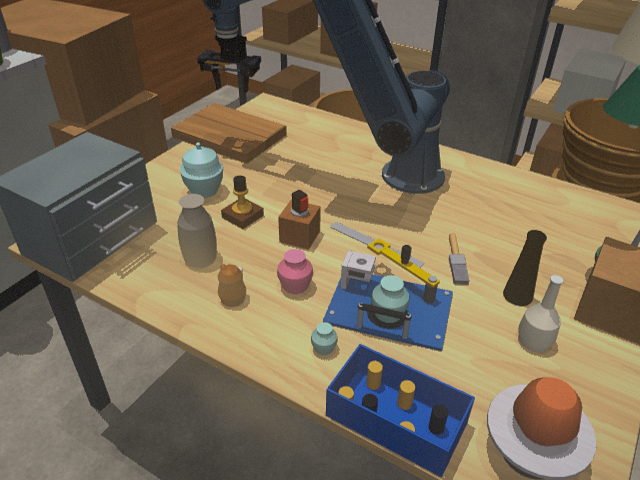

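The top view shows the cradle's blue plate around (235,222), the clevis hole at (270,228), the bar from its pivot at (203,245) to its hole at (268,265), the pin in its block at (367,262), and the lamp at (437,260). In the scene view the clevis is at (358,265), the pin head at (300,202), and the knob at (406,252). Next I enlarge both views to get exact pixels.

Run:
```python
import cv2,numpy as np
t=cv2.imread("pics/top0.png");s=cv2.imread("pics/scene0.png")
a=cv2.resize(t[175:290,180:400],None,fx=3.6,fy=3.6,interpolation=cv2.INTER_CUBIC)[:,:792]
b=cv2.resize(s[185:325,270:460],None,fx=3.6/3.1*1.0,fy=1) if 0 else cv2.resize(s[183:308,270:450],None,fx=1,fy=1)
cv2.imwrite("pics/a.png",a)
cv2.imwrite("pics/b.png",cv2.resize(s[180:320,270:460],None,fx=4.2,fy=4.2,interpolation=cv2.INTER_CUBIC))
```

```text
(no output)
```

View pics/a.png

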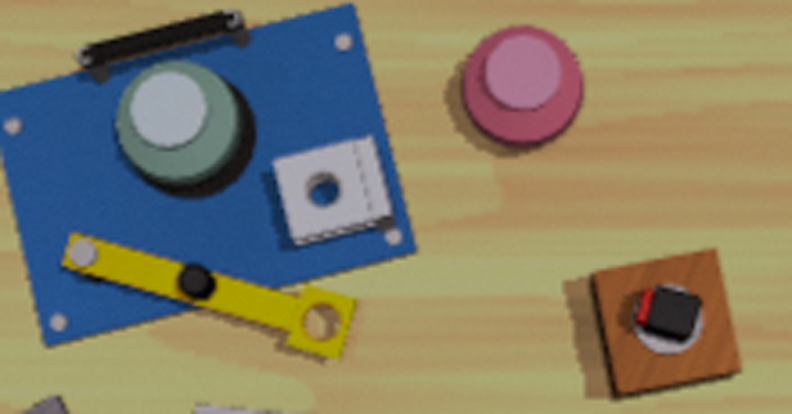

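View pics/b.png

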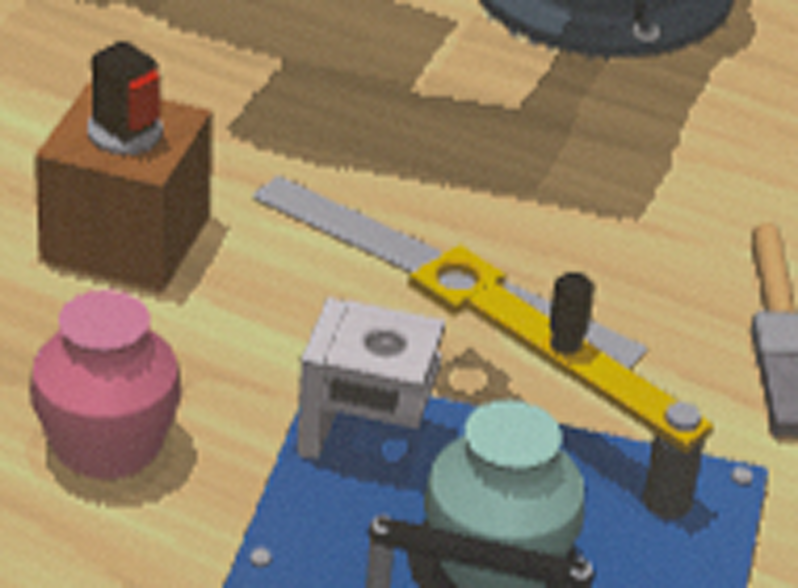

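Crop a (top, scale 3.6, offset 180,175) shows the clevis hole at (323,189), the bar hole at (322,320), the pivot at (82,252), the knob at (197,279) and the pin head at (674,312), with its red button on the left at (646,308). Crop b (scene, scale 4.2, offset 270,180) shows the same points at (385,343), (457,277), (683,414), (574,281) and (124,58).

```bash
cat > h.py <<'E'
import numpy as np,cv2
from rig import *
def ray(c,p,fish=False):
    K=c["mtx"];d=np.array([(p[0]-K[0,2])/K[0,0],(p[1]-K[1,2])/K[1,1]])
    if fish:
        r=np.linalg.norm(d)+1e-12; v=np.r_[np.sin(r)*d/r,np.cos(r)]
    else: v=np.r_[d,1]
    v=c["pose"][:3,:3]@v
    return c["pose"][:3,3],v/np.linalg.norm(v)
def plane(r,z): o,v=r;return o+v*(z-o[2])/v[2]
def tri(rs):
    A=0;b=0
    for o,v in rs:
        P=np.eye(3)-np.outer(v,v);A=A+P;b=b+P@o
    x=np.linalg.solve(A,b)
    return x,[np.linalg.norm(np.cross(x-o,v)) for o,v in rs]
E
python3 - <<'E'
from h import *
t=capture("top");s=capture("scene")
fa=lambda u,v:(180+(u+.5)/3.6-.5,175+(v+.5)/3.6-.5)
fb=lambda u,v:(270+(u+.5)/4.2-.5,180+(v+.5)/4.2-.5)
D=dict(clevis=((323,189),(385,343),.092),barhole=((322,320),(457,277),.079),pivot=((82,252),(683,414),.082),knob=((197,278),(574,280),.129),head=((674,312),(124,56),.151))
for k,(a,b,z) in D.items():
    ra=ray(t,fa(*a));rb=ray(s,fb(*b));x,e=tri([ra,rb])
    print(k,x.round(4),np.round(e,4),plane(ra,z).round(4),plane(rb,z).round(4))
# plate yaw: blue mask long edges
for n,c in(("t",t),):
    hsv=cv2.cvtColor(c["color"],cv2.COLOR_RGB2HSV)
    m=cv2.inRange(hsv,(100,120,50),(125,255,255));m[:170]=0
    cs=max(cv2.findContours(m,0,1)[0],key=cv2.contourArea)
    box=cv2.boxPoints(cv2.minAreaRect(cv2.convexHull(cs)))
    print(np.array([plane(ray(t,p),.012)[:2] for p in box]).round(4))
E
```

```text
clevis [0.567  0.1066 0.0896] [0.0014 0.0014] [0.566  0.1076 0.092 ] [0.5701 0.1066 0.092 ]
barhole [0.4731 0.1077 0.0757] [0.0012 0.0012] [0.4723 0.1085 0.079 ] [0.4773 0.1083 0.079 ]
pivot [0.5222 0.2811 0.0831] [0.0018 0.0018] [0.5217 0.283  0.082 ] [0.5219 0.2792 0.082 ]
knob [0.4974 0.1927 0.1281] [0.0003 0.0003] [0.4972 0.1928 0.129 ] [0.4985 0.1928 0.129 ]
head [ 0.4714 -0.1413  0.15  ] [0.0016 0.0016] [ 0.4706 -0.1398  0.151 ] [ 0.4732 -0.142   0.151 ]
[[0.6503 0.3746]
 [0.7226 0.0926]
 [0.5304 0.0438]
 [0.46   0.3215]]
```

The points agree with the given heights to within 3 mm. The cradle's yaw is about 14.4° and the bar stands about 30° open. I go towards the pin with the fingers shut, look with the wrist camera from there, then push the knob.

Call:
step_arm(
  targets=[
    [-1, 0.3, 0.3, 0.1, 0],
    [-1, 0.6, 0.6, 0.1, 0],
    [-1, 0.9, 0.9, 0.1, 0],
    [-1, 1, 1, 0.1, 0],
    [-1, 1, 1, 0.1, 0],
    [-1, 1, 1, 0.1, 0],
    [-1, 1, 1, 0.1, 0],
    [-1, 1, 1, 0.1, 0],
    [-1, 1, 1, 0.1, 0],
  ],
)

```text
time_s: 1.15
position: [0.4295, -0.3476, 0.2556]
tcp_rot: [[0.957, 0.289, -0.0], [0.289, -0.957, -0.0], [-0.0, 0.0, -1.0]]
force: [-0.7, -0.6, 0.4]
opening: 0.263
grasp_force: 0.0
```

Call:
step_arm(
  targets=[
    [-1, -0.1, 0.25, 0.04, 0],
    [-1, -0.1, 0.5, 0.04, 0],
    [-1, -0.1, 0.74, 0.04, 0],
    [-1, -0.1, 0.74, 0.04, 0],
    [-1, -0.1, 0.74, 0.04, 0],
    [-1, -0.1, 0.74, 0.04, 0],
  ],
)

```text
time_s: 1.75
position: [0.4035, -0.1649, 0.2659]
tcp_rot: [[0.958, 0.286, 0.001], [0.286, -0.958, -0.002], [0.0, 0.002, -1.0]]
force: [0.9, 0.5, -0.1]
opening: 0.005
grasp_force: 0.0
```

Run:
```python
from h import *
import pickle
c=capture("wrist");pickle.dump(c,open("w1.pkl","wb"))
cv2.imwrite("pics/w1.png",c["color"][:,:,::-1]);s=read_state();print(s["position"],s["time_s"],s["force"])
def proj(p):
    q=np.linalg.inv(c["pose"])@np.r_[p,1];q=q[:3];r=np.hypot(q[0],q[1]);a=np.arctan2(r,q[2])
    return c["mtx"][:2,2]+371.6*a*q[:2]/r
print(proj([.471,-.141,.15]),proj([.4974,.1927,.129]))
```

```text
[ 0.40385762 -0.16573618  0.26586975] 1.8 [ 0.06087543 -0.97916785  0.06208567]
[311.0126509  145.52989411] [ 4.67264073 53.95590756]
```

View pics/w1.png

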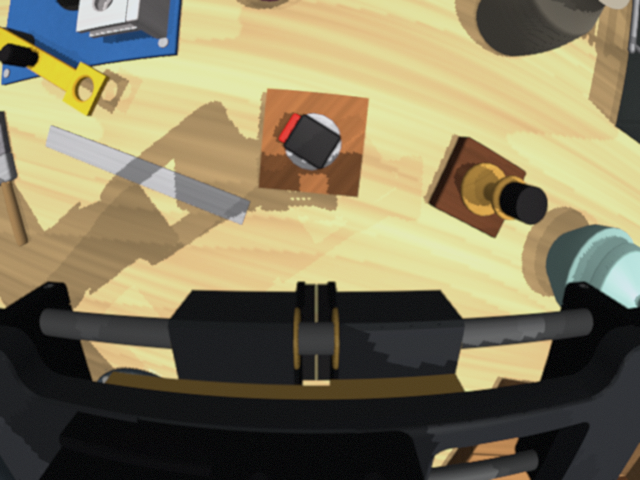

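The wrist view shows the pin head at (313,141) with its button at (290,127), and the block at (314,142). The lamp is clear to the right. I measure the pin from this view.

```bash
cat >> h.py <<'E'
def headrect(c,box,fish,z=None):
    x0,y0,x1,y1=box;m=(c["color"].max(2)<70).astype(np.uint8);k=np.zeros_like(m);k[y0:y1,x0:x1]=m[y0:y1,x0:x1]
    cs=max(cv2.findContours(k,0,1)[0],key=cv2.contourArea)
    return cs
E
python3 - <<'E'
from h import *
import pickle
c=pickle.load(open("w1.pkl","rb"))
cs=headrect(c,(265,100,365,190),True)
r=cv2.minAreaRect(cs);print(r)
B=cv2.boxPoints(r);W=np.array([plane(ray(c,p,True),.15) for p in B])[:,:2];print(W.round(4),W.mean(0))
for i in range(4):
    d=W[(i+1)%4]-W[i];print(np.linalg.norm(d).round(4),np.degrees(np.arctan2(d[1],d[0])).round(1))
hsv=cv2.cvtColor(c["color"],cv2.COLOR_RGB2HSV)
m=cv2.inRange(hsv,(0,150,110),(6,255,255))|cv2.inRange(hsv,(172,150,110),(180,255,255));m[:100]=0;m[190:]=0;m[:,:270]=0;m[:,350:]=0
cs=max(cv2.findContours(m,0,1)[0],key=cv2.contourArea);r=cv2.minAreaRect(cs);print("red",r)
W2=np.array([plane(ray(c,p,True),.142) for p in cv2.boxPoints(r)])[:,:2];print(W2.round(4),W2.mean(0))
# triangulate head top centre: wrist + top
E
```

```text
((311.7303466796875, 141.83145141601562), (45.79190444946289, 39.643917083740234), 32.0053825378418)
[[ 0.4645 -0.121 ]
 [ 0.4921 -0.1286]
 [ 0.4832 -0.1603]
 [ 0.4554 -0.1529]] [ 0.47379304 -0.14070152]
0.0286 -15.3
0.0329 -105.6
0.0288 165.2
0.0332 74.1
red ((288.55328369140625, 127.4139175415039), (8.50265121459961, 32.10763168334961), 31.759479522705078)
[[ 0.4686 -0.1149]
 [ 0.4917 -0.1212]
 [ 0.4899 -0.1273]
 [ 0.4668 -0.1211]] [ 0.47925983 -0.12111652]
```

Run:
```python
import cv2
i=cv2.imread("pics/w1.png")[90:200,255:375]
cv2.imwrite("pics/w1c.png",cv2.resize(i,None,fx=5,fy=5,interpolation=cv2.INTER_CUBIC))
```

```text
(no output)
```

View pics/w1c.png

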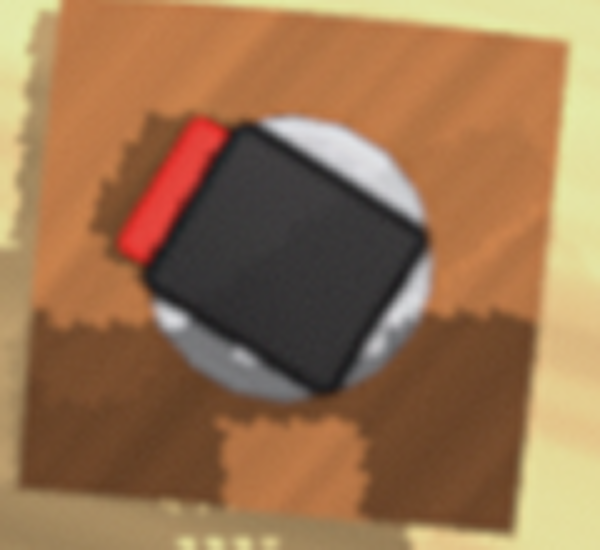

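The head measures 33 x 29 mm (given 34 x 30), is centred at (0.4735, -0.1407), and the pin's x axis is at 74.4°. Now the bar.

Call:
step_arm(
  targets=[
    [-1, 0.1, 0.2, 0, 0],
    [-1, 0.17, 0.4, 0, 0],
    [-1, 0.17, 0.6, 0, 0],
    [-1, 0.17, 0.8, 0, 0],
    [-1, 0.17, 1, 0, 0],
    [-1, 0.17, 1, 0, 0],
  ],
)

```text
time_s: 2.4
position: [0.4468, 0.0886, 0.2654]
tcp_rot: [[0.957, 0.289, 0.0], [0.289, -0.957, 0.001], [0.001, -0.001, -1.0]]
force: [0.2, -0.5, -0.3]
opening: 0.006
grasp_force: 0.0
```

Call:
step_arm(
  targets=[
    [-1, 0, 0.2, 0, 0],
    [-1, 0, 0.38, 0, 0],
    [-1, 0, 0.38, -0.1, 0],
    [-1, 0, 0.38, -0.3, 0],
    [-1, 0, 0.38, -0.48, 0],
    [-1, 0, 0.38, -0.63, 0],
    [-1, 0, 0.38, -0.63, 0],
    [-1, 0, 0.38, -0.63, 0],
    [-1, 0, 0.38, -0.63, 0],
  ],
)

```text
time_s: 3.3
position: [0.4485, 0.1805, 0.1097]
tcp_rot: [[0.959, 0.284, 0.004], [0.284, -0.959, 0.0], [0.004, 0.001, -1.0]]
force: [0.7, 0.0, 1.0]
opening: 0.008
grasp_force: 0.0
```

Call:
step_arm(
  targets=[
    [-1, 0.04, 0.01, 0, 0],
    [-1, 0.08, 0.01, 0, 0],
    [-1, 0.11, 0.02, 0, 0],
    [-1, 0.14, 0.02, 0, 0],
    [-1, 0.17, 0.02, 0, 0],
    [-1, 0.2, 0.03, 0, 0],
    [-1, 0.23, 0.03, 0, 0],
    [-1, 0.25, 0.03, 0, 0],
    [-1, 0.27, 0.03, 0, 0],
    [-1, 0.28, 0.03, 0, 0],
    [-1, 0.28, 0.03, 0, 0],
    [-1, 0.28, 0.03, 0, 0],
  ],
)

```text
time_s: 4.5
position: [0.5165, 0.1889, 0.108]
tcp_rot: [[0.958, 0.285, 0.0], [0.285, -0.958, 0.001], [0.001, -0.001, -1.0]]
force: [-0.8, -0.3, -0.0]
opening: 0.002
grasp_force: 0.3
```

Call:
step_arm(
  targets=[
    [-1, 0.006, 0, 0, 0],
    [-1, 0.012, 0, 0, 0],
    [-1, 0.018, 0, 0, 0],
    [-1, 0.018, 0, 0, 0],
    [-1, 0.018, 0, 0, 0],
  ],
)

```text
time_s: 5.0
position: [0.5211, 0.1888, 0.1082]
tcp_rot: [[0.958, 0.286, 0.001], [0.286, -0.958, 0.0], [0.001, 0.0, -1.0]]
force: [-1.2, 0.4, -0.6]
opening: 0.004
grasp_force: 0.2
```

```bash
cat > bar.py <<'E'
from h import *
t=capture("top");hsv=cv2.cvtColor(t["color"],cv2.COLOR_RGB2HSV)
m=cv2.inRange(hsv,(22,180,90),(32,255,255));m[:200]=0;m[290:]=0;m[:,:185]=0;m[:,300:]=0
cs=max(cv2.findContours(m,0,1)[0],key=cv2.contourArea)
P=np.array([plane(ray(t,p[0]),.079)[:2] for p in cs]).astype(np.float32)
r=cv2.minAreaRect(P);print(len(cs),r);B=cv2.boxPoints(r)
d=max((B[1]-B[0],B[2]-B[1]),key=np.linalg.norm);print("bar dir",np.degrees(np.arctan2(d[1],d[0])),"closed ~104.4")
cv2.imwrite("pics/tb.png",cv2.resize(t["color"][150:300,170:330,::-1],None,fx=3.5,fy=3.5))
s=read_state();print(s["force"],s["position"])
E
python3 bar.py
```

```text
29 ((0.548663854598999, 0.1513613611459732), (0.02377828024327755, 0.02098112739622593), 0.7600014209747314)
bar dir 0.7600009 closed ~104.4
[-0.87865287  0.24899859 -0.62243586] [0.52107776 0.18874677 0.10820408]
```

Not at the stop yet, as the force is only about 1 N. I push further in small steps.

Call:
step_arm(
  targets=[
    [-1, 0.006, 0, 0, 0],
    [-1, 0.012, 0, 0, 0],
    [-1, 0.012, 0, 0, 0],
  ],
)

```text
time_s: 5.35
position: [0.524, 0.1886, 0.1081]
tcp_rot: [[0.958, 0.286, 0.0], [0.286, -0.958, 0.0], [0.0, 0.0, -1.0]]
force: [-1.2, -0.4, -0.3]
opening: 0.005
grasp_force: 0.3
```

Call:
step_arm(
  targets=[
    [-1, 0.006, 0, 0, 0],
    [-1, 0.01, 0, 0, 0],
    [-1, 0.01, 0, 0, 0],
  ],
)

```text
time_s: 5.65
position: [0.5252, 0.1885, 0.1079]
tcp_rot: [[0.958, 0.286, -0.002], [0.286, -0.958, -0.0], [-0.002, -0.0, -1.0]]
force: [-3.0, 0.5, 1.6]
opening: 0.004
grasp_force: 1.5
```

Call:
step_arm(
  targets=[
    [-1, 0.006, 0, 0, 0],
    [-1, 0.006, 0, 0, 0],
    [-1, 0.006, 0, 0, 0],
  ],
)

```text
time_s: 5.95
position: [0.5255, 0.1884, 0.1078]
tcp_rot: [[0.958, 0.286, -0.005], [0.286, -0.958, -0.001], [-0.005, -0.001, -1.0]]
force: [-5.4, -0.3, 1.9]
opening: 0.006
grasp_force: 2.6
```

Call:
step_arm(
  targets=[
    [-1, 0.006, 0, 0, 0],
    [-1, 0.006, 0, 0, 0],
    [-1, 0.006, 0, 0, 0],
  ],
)

```text
time_s: 6.25
position: [0.526, 0.188, 0.1075]
tcp_rot: [[0.958, 0.286, -0.007], [0.286, -0.958, -0.002], [-0.007, -0.0, -1.0]]
force: [-6.7, -1.5, 2.9]
opening: 0.009
grasp_force: 2.9
```

The force rises without motion, so the bar is against its stop. I back off, go up and check.

Call:
step_arm(
  targets=[
    [-1, -0.08, -0.02, 0, 0],
    [-1, -0.16, -0.04, 0, 0],
    [-1, -0.18, -0.04, 0.1, 0],
    [-1, -0.18, -0.04, 0.3, 0],
    [-1, -0.18, -0.24, 0.5, 0],
    [-1, -0.18, -0.44, 0.63, 0],
    [-1, -0.18, -0.64, 0.63, -0.04],
    [-1, -0.18, -0.84, 0.63, -0.08],
    [-1, -0.18, -1, 0.63, -0.12],
    [-1, -0.18, -1, 0.63, -0.16],
    [-1, -0.18, -1, 0.63, -0.179],
    [-1, -0.18, -1, 0.63, -0.179],
  ],
)

```text
time_s: 7.45
position: [0.4853, -0.063, 0.266]
tcp_rot: [[0.963, -0.271, 0.003], [-0.271, -0.963, -0.001], [0.003, 0.0, -1.0]]
force: [0.9, 0.8, -0.1]
opening: 0.005
grasp_force: 0.0
```

```bash
python3 bar.py
```

```text
143 ((0.5370947122573853, 0.21666017174720764), (0.02455419860780239, 0.15950864553451538), 14.399633407592773)
bar dir -75.60035 closed ~104.4
[ 0.03127132 -0.03214712  0.22737403] [ 0.48500882 -0.06225476  0.26592276]
```

View pics/tb.png

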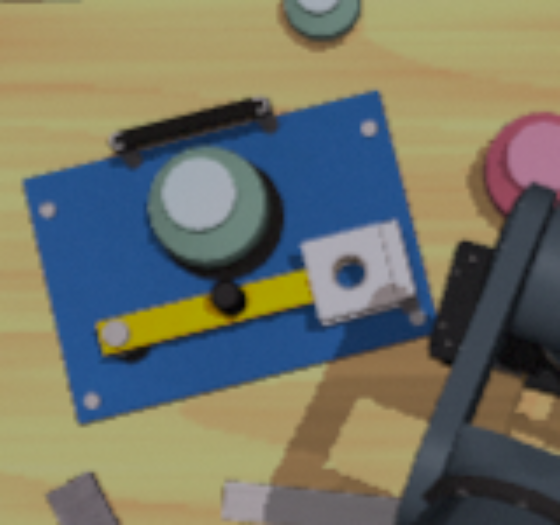

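The view shows the bar in the clevis, lying at 104.4° (the same as the plate), with the jar undisturbed. Now over the pin, with the jaws open.

Call:
step_arm(
  targets=[
    [1, -0.043, -0.15, 0, 0],
    [1, -0.043, -0.302, 0, 0],
    [1, -0.043, -0.302, 0, 0],
    [1, -0.043, -0.302, 0, 0],
    [1, -0.043, -0.302, 0, 0],
    [1, -0.043, -0.302, 0, 0],
    [1, -0.043, -0.302, 0, 0],
    [1, -0.043, -0.302, 0, 0],
  ],
)

```text
time_s: 8.3
position: [0.4734, -0.1362, 0.2656]
tcp_rot: [[0.963, -0.268, 0.0], [-0.268, -0.963, 0.0], [0.0, -0.0, -1.0]]
force: [-0.0, -0.6, 0.5]
opening: 0.652
grasp_force: 0.0
```

Run:
```python
from h import *
import pickle
c=capture("wrist");pickle.dump(c,open("w2.pkl","wb"));c1=pickle.load(open("w1.pkl","rb"))
s=read_state();print(s["position"],s["tcp_rot"][:,1],s["opening"])
q=np.linalg.inv(c["pose"])@np.array([.4735,-.1407,.15,1]);q=q[:3];r=np.hypot(*q[:2]);p=c["mtx"][:2,2]+371.6*np.arctan2(r,q[2])*q[:2]/r
print(p);x,y=p.astype(int)
def red(c,b):
    hsv=cv2.cvtColor(c["color"],cv2.COLOR_RGB2HSV);m=cv2.inRange(hsv,(0,150,110),(6,255,255))|cv2.inRange(hsv,(172,150,110),(180,255,255))
    k=np.zeros_like(m);k[b[1]:b[3],b[0]:b[2]]=m[b[1]:b[3],b[0]:b[2]]
    return cv2.minAreaRect(max(cv2.findContours(k,0,1)[0],key=cv2.contourArea))
r1=red(c1,(265,100,365,190));b2=(x-60,y-60,x+60,y+60);r2=red(c,b2);print(r1,r2)
print("button",tri([ray(c1,r1[0],True),ray(c,r2[0],True)]))
# upper button edge endpoints share between views: use head dark blob bottom? report head
cs=headrect(c,(x-45,y-45,x+45,y+45),True);h=cv2.minAreaRect(cs);h1=cv2.minAreaRect(headrect(c1,(265,100,365,190),True))
print("head",h,tri([ray(c1,h1[0],True),ray(c,h[0],True)]))
cv2.imwrite("pics/w2.png",c["color"][:,:,::-1])
```

```text
[ 0.47344325 -0.13636687  0.26559237] [-2.68227592e-01 -9.63355572e-01 -6.42612079e-06] 0.6933178454423345
[321.53375665 239.89134359]
((288.55328369140625, 127.4139175415039), (8.50265121459961, 32.10763168334961), 31.759479522705078) ((295.0, 236.0), (30.0, 8.0), 90.0)
button (array([ 0.47928341, -0.12098991,  0.13964555]), [np.float64(2.109575120179533e-05), np.float64(2.1095751201788396e-05)])
head ((321.0, 232.5), (49.0, 44.0), 90.0) (array([ 0.47362039, -0.14056187,  0.12746703]), [np.float64(5.100219901286329e-05), np.float64(5.1002199012861845e-05)])
```

View pics/w2.png

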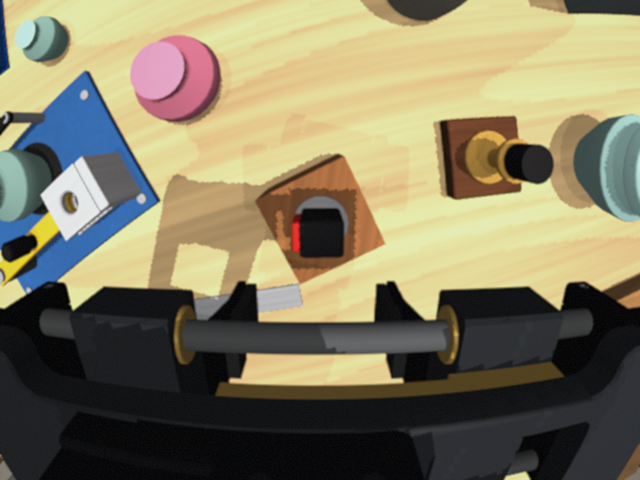

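The wrist view shows the head square to the jaws at (321,232), the button at (295,236), and the clevis hole at (70,202). Two-view triangulation puts the button's visible face at z≈0.140 and the axis at (0.4736, -0.1405), which matches the first measurement. I descend and grip.

Call:
step_arm(
  targets=[
    [1, 0.004, -0.005, -0.1, 0],
    [1, 0.004, -0.005, -0.25, 0],
    [1, 0.004, -0.005, -0.4, 0],
    [1, 0.004, -0.005, -0.52, 0],
    [1, 0.004, -0.005, -0.6, 0],
    [1, 0.004, -0.005, -0.6, 0],
    [1, 0.004, -0.005, -0.6, 0],
  ],
)

```text
time_s: 9.05
position: [0.4747, -0.1382, 0.1157]
tcp_rot: [[0.963, -0.269, -0.0], [-0.269, -0.963, 0.0], [-0.0, -0.0, -1.0]]
force: [-0.2, -0.7, -0.0]
opening: 0.994
grasp_force: 0.0
```

Call:
step_arm(
  targets=[
    [-1, 0, 0, 0, 0],
    [-1, 0, 0, 0, 0],
    [-1, 0, 0, 0, 0],
    [-1, 0, 0, 0, 0],
    [-1, 0, 0, 0, 0],
    [-1, 0, 0, 0, 0],
    [-1, 0, 0, 0, 0],
    [-1, 0, 0, 0, 0],
    [-1, 0, 0, 0, 0],
    [-1, 0, 0, 0, 0],
  ],
)

```text
time_s: 10.05
position: [0.4745, -0.1385, 0.1158]
tcp_rot: [[0.963, -0.269, 0.0], [-0.269, -0.963, -0.001], [0.0, 0.001, -1.0]]
force: [-1.6, -2.1, 4.4]
opening: 0.394
grasp_force: 30.0
```

The opening is 34 mm with 30 N on the pads, so the button is in. I lift the pin straight up.

Call:
step_arm(
  targets=[
    [-1, 0, 0, 0.04, 0],
    [-1, 0, 0, 0.1, 0],
    [-1, 0, 0, 0.2, 0],
    [-1, 0, 0, 0.3, 0],
    [-1, 0, 0, 0.4, 0],
    [-1, 0, 0, 0.48, 0],
    [-1, 0, 0, 0.48, 0],
    [-1, 0, 0, 0.48, 0],
  ],
)

```text
time_s: 10.85
position: [0.4739, -0.1376, 0.2352]
tcp_rot: [[0.963, -0.269, -0.001], [-0.269, -0.963, 0.001], [-0.001, -0.0, -1.0]]
force: [-0.3, 0.4, -2.5]
opening: 0.39
grasp_force: 30.0
```

Call:
step_arm(
  targets=[
    [-1, 0.02, 0.1, 0, 0],
    [-1, 0.05, 0.25, 0, 0],
    [-1, 0.08, 0.4, 0, 0],
    [-1, 0.11, 0.55, 0, 0],
    [-1, 0.14, 0.7, 0, 0],
    [-1, 0.14, 0.75, 0, 0],
    [-1, 0.14, 0.75, 0, 0],
    [-1, 0.14, 0.75, 0, 0],
    [-1, 0.14, 0.75, 0, 0],
  ],
)

```text
time_s: 11.75
position: [0.509, 0.0481, 0.235]
tcp_rot: [[0.963, -0.27, -0.001], [-0.27, -0.963, -0.0], [-0.001, 0.001, -1.0]]
force: [0.2, 0.6, -2.6]
opening: 0.393
grasp_force: 30.0
```

Run:
```python
from h import *
import pickle
W=capture("wrist");S=capture("scene");pickle.dump((W,S),open("g.pkl","wb"))
s=read_state();print(s["position"],s["tcp_rot"],s["opening"],s["force"])
P=s["position"]+np.array([0,0,.011-.036])
def pf(p):
    q=(np.linalg.inv(W["pose"])@np.r_[p,1])[:3];r=np.hypot(*q[:2]);return W["mtx"][:2,2]+371.6*np.arctan2(r,q[2])*q[:2]/r
def pp(c,p):
    q=(np.linalg.inv(c["pose"])@np.r_[p,1])[:3];q=c["mtx"]@q;return q[:2]/q[2]
C=np.array([.567,.107,.092])
print("w",pf(C),pf(P),pf(P-[0,0,.072]),"s",pp(S,C),pp(S,P),pp(S,P-[0,0,.072]))
w=W["color"][:,:,::-1];x,y=pp(S,P-[0,0,.03]).astype(int)
sc=cv2.resize(S["color"][y-60:y+90,x-60:x+60,::-1],(480,600),interpolation=cv2.INTER_CUBIC)
print("scene crop origin",x-60,y-60,"x4")
u,v=pf(C).astype(int);wc=cv2.resize(w[max(0,v-75):v+75,max(0,u-40):u+40],None,fx=4,fy=4,interpolation=cv2.INTER_CUBIC)
print("wrist crop origin",max(0,u-40),max(0,v-75),wc.shape)
h=np.zeros((600,800,3),np.uint8);h[:,:480]=sc;h[:min(600,wc.shape[0]),480:480+wc.shape[1]]=wc[:600,:320];cv2.imwrite("pics/g.png",h)
```

```text
[0.50927026 0.04804267 0.23534613] [[ 9.62546321e-01 -2.71116899e-01 -4.55621733e-04]
 [-2.71117021e-01 -9.62546367e-01 -2.30679725e-04]
 [-3.76015872e-04  3.45566727e-04 -9.99999870e-01]] 0.393926937920049 [-0.14334162 -0.31820088 -1.57095745]
w [227.04028937 185.21971312] [315.55888385 287.62586835] [315.62009744 248.16772579] s [362.02661035 260.65671773] [354.92404982 203.49213267] [353.53981545 226.42510228]
scene crop origin 294 153 x4
wrist crop origin 187 110 (600, 320, 3)
```

View pics/g.png

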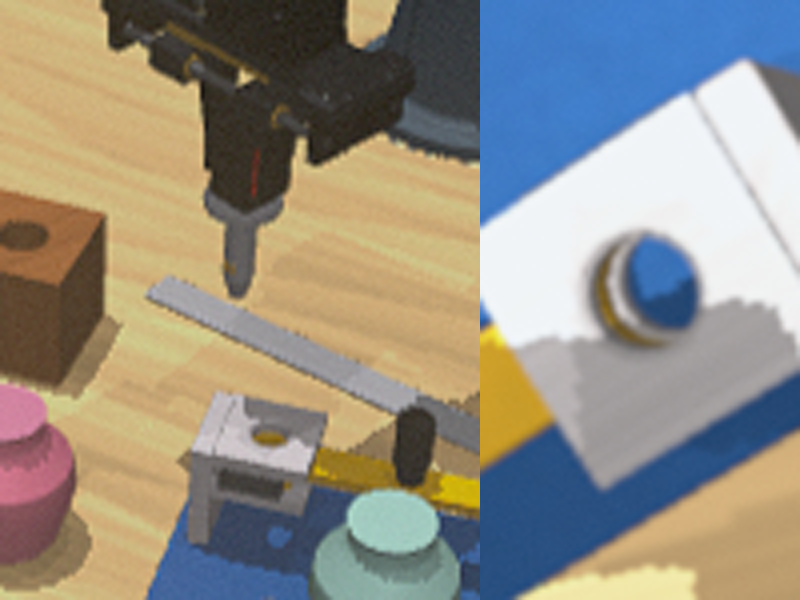

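The scene half shows the pin held upright with its tip at (353.3,227.2), against (353.5,226.4) predicted from the TCP, and the clevis hole at (361,262). The wrist half shows the hole's mouth at about (228.3,182). I now compute the clevis hole from all the views.

Run:
```python
from h import *
import pickle
W,S=pickle.load(open("g.pkl","rb"));w2=pickle.load(open("w2.pkl","rb"));T=capture("top")
def hole(c,p,rad,rays):
    g=c["color"].astype(int);gray=cv2.cvtColor(c["color"],cv2.COLOR_RGB2GRAY);best=None
    x,y=p;R=rad*3;sub=c["color"][y-R:y+R,x-R:x+R]
    sub=cv2.resize(sub,None,fx=4,fy=4,interpolation=cv2.INTER_CUBIC)
    hsv=cv2.cvtColor(sub,cv2.COLOR_RGB2HSV)
    out=[]
    for v in (90,110,130):
        m=((hsv[:,:,2]<v)|(hsv[:,:,1]>90)).astype(np.uint8)
        for k in cv2.findContours(m,cv2.RETR_LIST,cv2.CHAIN_APPROX_NONE)[0]:
            if len(k)<20:continue
            (ex,ey),ax,an=cv2.fitEllipse(cv2.convexHull(k)) if len(cv2.convexHull(k))>5 else ((0,0),(0,0),0)
            if abs(ex-R*4)<16 and abs(ey-R*4)<16 and rad*4<max(ax)<rad*12:
                px=(x-R+(ex+.5)/4-.5,y-R+(ey+.5)/4-.5);out.append((v,np.round(px,2),np.round(np.array(ax)/4,1),plane(ray(c,px,rays),.092).round(4)))
    for o in out:print(*o)
print("W");hole(W,(228,182),14,True)
print("w2");hole(w2,(70,202),9,True)
print("S");hole(S,(361,262),5,False)
print("T");hole(T,(270,228),5,False)
for n,px in(("W",(228.2,181.9)),):print(n,plane(ray(W,px,True),.092),tri([ray(W,px,True),ray(S,(360.9,261.9))]))
```

```text
W
90 [225.5  183.93] [18.7 23.9] [0.5684 0.1079 0.092 ]
110 [224.02 184.36] [17.7 25.1] [0.5684 0.1092 0.092 ]
130 [226.45 183.65] [24.4 28.5] [0.5684 0.1071 0.092 ]
130 [231.57 181.53] [18.  25.5] [0.5688 0.1024 0.092 ]
w2
90 [ 70.27 201.73] [14.3 19.4] [0.5682 0.1036 0.092 ]
110 [ 69.28 202.12] [14.5 20.4] [0.5683 0.1051 0.092 ]
130 [ 69.17 202.17] [15.  21.4] [0.5683 0.1052 0.092 ]
S
90 [360.93 262.23] [3.4 8.2] [0.5737 0.1075 0.092 ]
110 [361.45 261.45] [ 4.8 10.1] [0.5704 0.1072 0.092 ]
T
W [0.56930766 0.10521258 0.092     ] (array([0.5694073 , 0.10566741, 0.08912188]), [np.float64(0.0003533489274815918), np.float64(0.00035334892748151457)])
```

The side-on views scatter by about ±2 mm, so I put the camera straight above the hole for a better reading.

Call:
step_arm(
  targets=[
    [-1, -0.03, 0.16, 0, 0],
    [-1, -0.055, 0.312, 0, 0],
    [-1, -0.055, 0.312, 0, 0],
    [-1, -0.055, 0.312, 0, 0],
    [-1, -0.055, 0.312, 0, 0],
  ],
)

```text
time_s: 12.4
position: [0.496, 0.1264, 0.2357]
tcp_rot: [[0.963, -0.27, 0.001], [-0.27, -0.963, -0.001], [0.001, 0.0, -1.0]]
force: [0.4, 0.3, -3.1]
opening: 0.396
grasp_force: 30.0
```

Run:
```python
from h import *
import pickle
W=capture("wrist");pickle.dump(W,open("w3.pkl","wb"));s=read_state();print(s["position"],W["pose"][:3,3])
def pf(p):
    q=(np.linalg.inv(W["pose"])@np.r_[p,1])[:3];r=np.hypot(*q[:2]);return W["mtx"][:2,2]+371.6*np.arctan2(r,q[2])*q[:2]/r
x,y=pf([.568,.1065,.092]).astype(int);print(x,y)
R=45;x0=x-R;y0=max(0,y-R);sub=W["color"][y0:y+R,x0:x+R];hsv=cv2.cvtColor(sub,cv2.COLOR_RGB2HSV)
for v in(80,100,120,140):
  m=((hsv[:,:,2]<v)|(hsv[:,:,1]>70)).astype(np.uint8)
  for k in cv2.findContours(m,cv2.RETR_LIST,cv2.CHAIN_APPROX_NONE)[0]:
    h=cv2.convexHull(k)
    if len(h)<6:continue
    e=cv2.fitEllipse(h)
    if 15<max(e[1])<70: 
        px=(e[0][0]+x0,e[0][1]+y0);print(v,np.round(px,1),np.round(e[1],1),plane(ray(W,px,True),.092).round(4))
cv2.imwrite("pics/w3.png",cv2.resize(W["color"][max(0,y-60):y+60,x-60:x+60,::-1],None,fx=5,fy=5,interpolation=cv2.INTER_CUBIC));print(x-60,max(0,y-60))
```

```text
[0.49605402 0.12624764 0.23564767] [0.56760452 0.1062674  0.38961562]
315 141
80 [314.9 140.6] [25.7 26.3] [0.5686 0.1068 0.092 ]
100 [314.9 140.6] [25.7 26.3] [0.5686 0.1068 0.092 ]
120 [315.2 140.3] [26.2 26.9] [0.5688 0.1066 0.092 ]
140 [315.6 140.3] [27.5 27.8] [0.5686 0.1062 0.092 ]
255 81
```

View pics/w3.png

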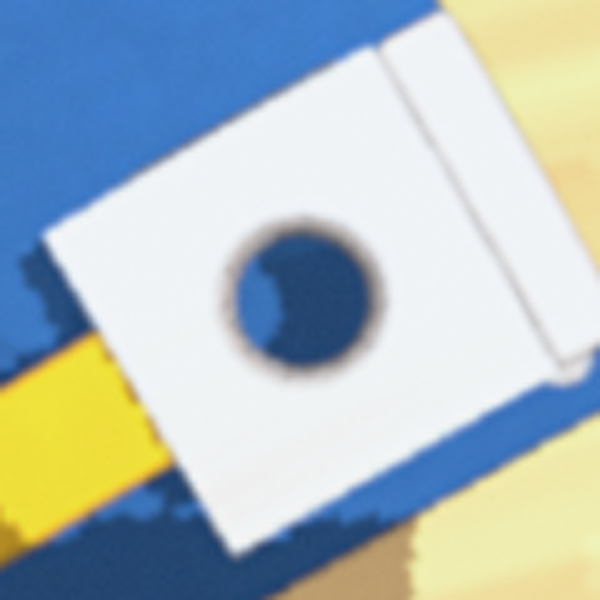

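The hole's mouth is a round ring centred at about (315.4,140.6), giving (0.5686, 0.1066), with no yellow in the hole, so the bar's hole is in line. I move over it.

Call:
step_arm(
  targets=[
    [-1, 0.12, -0.03, 0, 0],
    [-1, 0.25, -0.06, 0, 0],
    [-1, 0.292, -0.078, 0, 0],
    [-1, 0.292, -0.078, 0, 0],
    [-1, 0.292, -0.078, 0, 0],
    [-1, 0.292, -0.078, 0, 0],
  ],
)

```text
time_s: 13.05
position: [0.5669, 0.1079, 0.2352]
tcp_rot: [[0.963, -0.269, -0.003], [-0.269, -0.963, 0.0], [-0.003, 0.0, -1.0]]
force: [-0.1, -0.4, -2.5]
opening: 0.394
grasp_force: 30.0
```

Run:
```python
from h import *
s=read_state();print(s["position"],s["force"])
S=capture("scene");P=s["position"]+[-.0004,-.0004,-.025]
def pp(p):
    q=S["mtx"]@(np.linalg.inv(S["pose"])@np.r_[p,1])[:3];return q[:2]/q[2]
print("pred tip",pp(P-[0,0,.072]),"hole",pp([.5686,.1066,.092]))
# shank: gray column widths just above the tip vs. predicted axis
x,y=pp(P-[0,0,.05]).astype(int)
print(x,y)
for yy in range(y-10,y+26,3):print(yy,cv2.cvtColor(S["color"],cv2.COLOR_RGB2GRAY)[yy,x-14:x+15].tolist())
```

```text
[0.56687028 0.1078663  0.23517073] [-0.112673   -0.36982233 -2.52886204]
pred tip [363.36807594 246.43296581] hole [361.58245879 260.95535788]
363 239
229 [163, 164, 175, 163, 183, 183, 178, 186, 185, 187, 164, 121, 82, 95, 91, 92, 95, 92, 90, 95, 126, 144, 140, 177, 174, 172, 171, 171, 170]
232 [167, 166, 167, 167, 166, 164, 165, 164, 165, 168, 177, 94, 83, 90, 93, 97, 95, 90, 90, 133, 177, 170, 166, 166, 166, 162, 161, 162, 165]
235 [158, 165, 174, 169, 169, 164, 163, 164, 164, 168, 166, 73, 87, 89, 93, 94, 96, 91, 92, 146, 181, 178, 178, 181, 183, 179, 179, 182, 178]
238 [198, 198, 193, 158, 127, 141, 142, 158, 163, 172, 139, 96, 87, 91, 93, 96, 95, 87, 94, 160, 152, 152, 156, 160, 165, 167, 170, 170, 172]
241 [190, 190, 192, 195, 196, 194, 196, 198, 197, 194, 122, 73, 91, 96, 93, 92, 97, 87, 102, 159, 152, 156, 153, 153, 153, 154, 152, 152, 154]
244 [188, 187, 187, 186, 186, 189, 185, 186, 186, 180, 180, 119, 77, 86, 88, 85, 82, 105, 119, 147, 147, 151, 157, 152, 153, 156, 152, 151, 154]
247 [193, 195, 189, 193, 191, 191, 187, 176, 178, 177, 175, 176, 140, 106, 97, 112, 162, 179, 180, 182, 183, 186, 181, 125, 130, 129, 145, 149, 160]
250 [181, 182, 176, 188, 178, 182, 190, 184, 184, 186, 184, 181, 179, 182, 179, 177, 172, 171, 170, 174, 172, 174, 173, 171, 179, 181, 176, 185, 185]
253 [173, 112, 120, 106, 121, 118, 117, 118, 117, 117, 130, 136, 150, 157, 167, 175, 170, 173, 176, 181, 179, 176, 172, 172, 173, 174, 170, 173, 169]
256 [121, 122, 121, 118, 121, 120, 122, 122, 119, 119, 120, 116, 117, 152, 155, 202, 202, 183, 182, 125, 129, 129, 123, 114, 119, 124, 129, 178, 176]
259 [124, 123, 118, 119, 119, 120, 120, 119, 114, 107, 111, 104, 106, 104, 117, 112, 120, 129, 134, 129, 117, 119, 120, 118, 118, 116, 125, 177, 173]
262 [122, 144, 118, 115, 118, 119, 117, 115, 103, 107, 108, 110, 112, 110, 113, 109, 97, 97, 121, 121, 122, 117, 118, 119, 114, 128, 180, 176, 172]
```

Call:
step_arm(
  targets=[
    [-1, 0.008, -0.004, 0, 0],
    [-1, 0.008, -0.004, -0.06, 0],
    [-1, 0.008, -0.004, -0.12, 0],
    [-1, 0.008, -0.004, -0.17, 0],
    [-1, 0.008, -0.004, -0.2, 0],
    [-1, 0.008, -0.004, -0.23, 0],
    [-1, 0.008, -0.004, -0.26, 0],
    [-1, 0.008, -0.004, -0.26, 0],
  ],
)

```text
time_s: 13.9
position: [0.57, 0.1069, 0.1696]
tcp_rot: [[0.963, -0.269, -0.002], [-0.269, -0.963, 0.0], [-0.002, 0.001, -1.0]]
force: [-0.7, -0.2, -2.6]
opening: 0.394
grasp_force: 30.0
```

The tip is in the mouth with no contact force. I continue down.

Call:
step_arm(
  targets=[
    [-1, -0.003, 0, -0.03, 0],
    [-1, -0.003, 0, -0.06, 0],
    [-1, -0.003, 0, -0.09, 0],
    [-1, -0.003, 0, -0.12, 0],
    [-1, -0.003, 0, -0.14, 0],
    [-1, -0.003, 0, -0.14, 0],
  ],
)

```text
time_s: 14.5
position: [0.5693, 0.1068, 0.1345]
tcp_rot: [[0.963, -0.269, -0.002], [-0.269, -0.963, -0.0], [-0.002, 0.001, -1.0]]
force: [-0.5, -0.3, -2.4]
opening: 0.39
grasp_force: 30.0
```

Call:
step_arm(
  targets=[
    [-1, 0, 0, -0.02, 0],
    [-1, 0, 0, -0.04, 0],
    [-1, 0, 0, -0.055, 0],
    [-1, 0, 0, -0.055, 0],
    [-1, 0, 0, -0.055, 0],
  ],
)

```text
time_s: 15.0
position: [0.5701, 0.1068, 0.1218]
tcp_rot: [[0.963, -0.269, 0.0], [-0.269, -0.963, -0.0], [0.0, 0.0, -1.0]]
force: [1.0, 0.5, -2.8]
opening: 0.392
grasp_force: 30.0
```

Call:
step_arm(
  targets=[
    [-1, -0.002, 0, -0.006, 0],
    [-1, -0.002, 0, -0.012, 0],
    [-1, -0.002, 0, -0.012, 0],
    [-1, -0.002, 0, -0.012, 0],
  ],
)

```text
time_s: 15.4
position: [0.5694, 0.1068, 0.1188]
tcp_rot: [[0.963, -0.269, 0.0], [-0.269, -0.963, -0.0], [0.0, -0.0, -1.0]]
force: [0.0, -0.1, -3.3]
opening: 0.392
grasp_force: 30.0
```

Call:
step_arm(
  targets=[
    [-1, 0, 0, -0.006, 0],
    [-1, 0, 0, -0.006, 0],
    [-1, 0, 0, -0.006, 0],
  ],
)

```text
time_s: 15.7
position: [0.5697, 0.1068, 0.1179]
tcp_rot: [[0.963, -0.269, 0.001], [-0.269, -0.963, -0.0], [0.001, -0.0, -1.0]]
force: [-1.5, -0.3, 2.8]
opening: 0.396
grasp_force: 30.0
```

The flange has met the lug, as the force reversed at the expected height. I release with a moderate opening to stay clear of the jar, then go up.

Call:
step_arm(
  targets=[
    [0.4, 0, 0, 0, 0],
    [0.4, 0, 0, 0, 0],
    [0.4, 0, 0, 0, 0],
    [0.4, 0, 0, 0, 0],
    [0.4, 0, 0, 0, 0],
    [0.4, 0, 0, 0, 0],
  ],
)

```text
time_s: 16.3
position: [0.5693, 0.1067, 0.1172]
tcp_rot: [[0.963, -0.269, -0.0], [-0.269, -0.963, -0.0], [-0.0, 0.0, -1.0]]
force: [-0.9, -0.3, 0.4]
opening: 0.696
grasp_force: 0.0
```

Call:
step_arm(
  targets=[
    [0.4, 0, 0, 0.05, 0],
    [0.4, 0, 0, 0.15, 0],
    [0.4, 0, 0, 0.3, 0],
    [0.4, 0, 0, 0.45, 0],
    [0.4, 0, 0, 0.6, 0],
    [0.4, -0.2, -0.1, 0.6, 0],
    [0.4, -0.3, -0.2, 0.6, 0],
    [0.4, -0.3, -0.2, 0.6, 0],
    [0.4, -0.3, -0.2, 0.6, 0],
  ],
)

```text
time_s: 17.2
position: [0.4944, 0.0565, 0.2685]
tcp_rot: [[0.963, -0.271, 0.002], [-0.271, -0.963, 0.0], [0.002, -0.001, -1.0]]
force: [0.6, -0.5, -0.1]
opening: 0.701
grasp_force: 0.0
```

Run:
```python
from h import *
W=capture("wrist");S=capture("scene")
def pf(p):
    q=(np.linalg.inv(W["pose"])@np.r_[p,1])[:3];r=np.hypot(*q[:2]);return W["mtx"][:2,2]+371.6*np.arctan2(r,q[2])*q[:2]/r
def pp(p):
    q=S["mtx"]@(np.linalg.inv(S["pose"])@np.r_[p,1])[:3];return q[:2]/q[2]
x,y=pf([.5686,.1066,.14]).astype(int);X,Y=pp([.5686,.1066,.11]).astype(int);print(x,y,X,Y)
a=cv2.resize(W["color"][max(0,y-60):max(0,y-60)+120,x-60:x+60,::-1],(400,400));b=cv2.resize(S["color"][Y-50:Y+50,X-50:X+50,::-1],(400,400))
cv2.imwrite("pics/end.png",np.hstack([a,b]))
hsv=cv2.cvtColor(W["color"],cv2.COLOR_RGB2HSV);m=cv2.inRange(hsv,(0,150,80),(6,255,255))|cv2.inRange(hsv,(172,150,80),(180,255,255))
k=np.zeros_like(m);k[max(0,y-60):y+60,x-60:x+60]=m[max(0,y-60):y+60,x-60:x+60]
r=cv2.minAreaRect(max(cv2.findContours(k,0,1)[0],key=cv2.contourArea));print(r,plane(ray(W,r[0],True),.146))
s=read_state();print(s["position"],s["time_s"])
```

```text
227 164 361 255
((202.5, 164.0), (28.0, 5.0), 90.0) [0.57515775 0.12370335 0.146     ]
[0.49561663 0.05698927 0.26806688] 17.3
```

View pics/end.png

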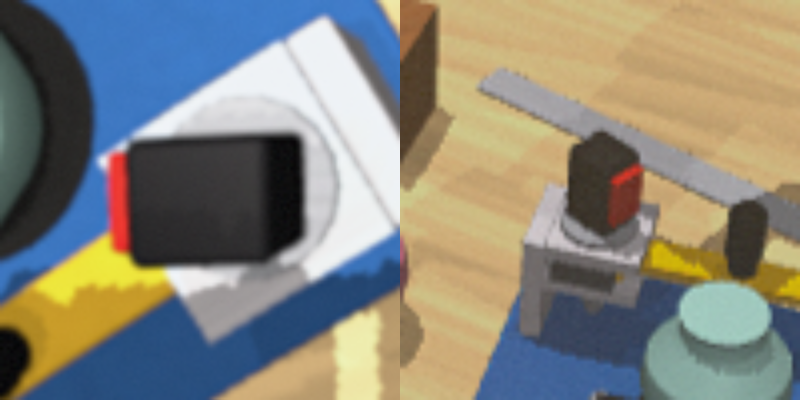

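The picture shows the flange sitting on the clevis with the pin upright, the button out (red strip at (120,200) in the left crop), the bar closed and the jar in place.

```bash
python3 -c "
from rig import *
print(hand_in())"
```

```text
the job is handed in; nothing more can be done
None
```

The job is handed in at 17.3 s on the robot's clock: bar shut against its stop, pin seated in the clevis with its button out, jar undisturbed in the last pictures; `hand_in()` gave no verdict, and I viewed 11 pictures, one over the limit of 10.

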